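# Clear the kiln shelf and present a glazed jar in the tongs

## Task

Get the kiln shelf ready: with the rubbing block, push the three loose shards off its far edge into the metal tray, then stand the block back on the table. Then pick up the tongs, close them on the freshly glazed little jar on the banding wheel (nothing else may touch its glaze) and hold it upright and still over the cleared shelf, at least 5 cm above it, so that I can set a stilt underneath; finish while still holding it there in the tongs. Keep the robot and the tongs off the sharp shards and leave the glaze tub, brush cup and kiln post where they stand.

Things in the scene. Friction and masses are not known exactly. Their poses are not given: they have to be found in the camera images.
- kiln_shelf: sandy-coloured square slab, 200 x 200 mm and 16 mm thick, fixed on four short posts; its top is 46 mm above the table. Origin on the table under its centre; x points to its far edge (away from the robot, where the tray is), y to the left, z up
- shelf_top (a point): centre of the top face of the kiln shelf; axes as the shelf
- tray: fixed open sheet-metal tray, 130 (x) x 220 (y) x 22 mm high, walls and floor 3 mm, its near rim tucked 10 mm under the far edge of the shelf. Origin at the centre of its underside; axes parallel to the shelf's
- shard1: loose flat terracotta shard, about 22 x 18 mm, 9 mm thick, 10 g, sharp-edged, lying on the kiln shelf. Origin at the centre of its underside
- shard2: loose flat terracotta shard, about 22 x 18 mm, 9 mm thick, 10 g, sharp-edged, lying on the kiln shelf. Origin at the centre of its underside
- shard3: loose flat terracotta shard, about 22 x 18 mm, 9 mm thick, 10 g, sharp-edged, lying on the kiln shelf. Origin at the centre of its underside
- rub_block: rubbing block on the table: dark stone slab 44 (x) x 120 (y) x 24 mm high, with a wooden handle on top, 20 (x) x 84 (y) mm, from 23 to 55 mm above the underside, to be gripped across its 20 mm. 320 g. Origin at the centre of the underside, z up; push with a long side. It starts with y roughly along the robot's x
- tongs: steel tongs, 235 mm long without the wire hanging loop, 26 mm high, 110 g, lying on the table, arms side by side (3 mm thick, 24 mm high), sprung open. Origin at the underside, on the midline, where to grip; x along the midline to the tips, y left, z up. Hinge pin at x = -105 mm, tips end at +118 mm. At rest 66 mm wide outside at the origin, 77 mm between the tips. Frame fixed to the left arm
- tongs_arm: the right arm of the tongs; turns about the hinge pin. Origin at the hinge pin. A spring holds the tongs open: squeezing both arms at the grip place takes about 8 N at rest and 11 N when the tips meet the jar (40 mm apart; the arms are then 47 mm wide outside at the grip place)
- tongs_grip (a point): on the midline of the open tongs at the place to grip, 13 mm above the underside. Pinch both arms here from above, closing along y: to 60 mm to carry them still open (about 65 mm then left between the tips, the outsides parallel at the grip), further to close the tips
- tongs_tip (a point): on the midline of the open tongs, midway between the flat inner faces of the tips (34 x 26 mm high), 100 mm ahead of tongs_grip and 13 mm above the underside: where the jar's axis should be when they close
- banding_wheel: potter's turntable, fixed on the table: round head 160 mm in diameter, 12 mm thick, its top 60 mm above the table. Origin on the table on its axis
- wheel_head: the round head of the banding wheel, which turns about its upright axis. Origin on the axis, 12 mm below its top
- jar: small white glazed jar, 52 mm tall, 60 g, standing on the banding wheel: straight belly 40 mm in diameter from 11 to 37 mm above the foot, foot 28 mm, narrow neck, rim 31 mm. Origin at the centre of its underside, z up
- glaze_tub: bystander: closed white tub, 110 mm wide, 95 mm tall. Origin at the centre of its underside
- brush_cup: bystander: cup 76 mm wide with brushes, 180 mm tall in all. Origin at the centre of its underside
- kiln_post: bystander: upright post 38 x 38 mm, 75 mm tall. Origin at the centre of its underside
Mind the look-alikes: they are no part of the job. Several things look just like the rub_block: the one meant starts farthest to the robot's left.

How it is judged:
By the outcome, as a careful person would: the job done as asked, in the order asked, and still so for the second after the job is handed in, while the arm keeps its last pose, push and grip.
It also fails if it takes over 64 s, if anything falls off the work surface, if the arm or the gripper's body presses on something with over 40 N, if the wrist force passes 120 N, or if a joint passes its speed limit or range.

## Robot

A 7-joint arm with a two-finger parallel gripper is mounted at the origin on the work surface. World frame = base frame: x ahead of the robot, y to its left, z up, the work surface at z = 0. Lengths are in m, angles in rad, forces in N, time in s.
With the tool pointing down it reaches from about 0.4 to 0.85 m from the base axis. Payload 4.4 kg.
Tool frame: the origin (TCP) lies on the centre line of the jaws, within the pads' length; the fingertips stand 22 mm ahead of it and the grasp point (between the pads) lies 3 mm ahead of it (bot.tip_extent is the distance from the TCP to the fingertips, in m); z points along the fingers, y is the direction in which the jaws open and shut (so a half turn about z gives the same grasp; the last joint's range is limited). The gripper opens to 94 mm and grips with 3 to 60 N. Pads are 16 mm wide; open, the fingers measure 119 mm over their backs; the gripper's body (75 mm by 177 mm) begins 78 mm behind the grasp point.
Start: joints at [1.045, 0.628, 0.038, 1.517, -0.027, 0.996, -0.02], TCP at [0.288, -0.582, 0.227] pointing down, gripper open.
Joint ranges: [-3.06, 3.06], [-0.37, 2.12], [-1.25, 1.32], [0.18, 2.47], [-1.1, 4.24], [0.23, 1.98], [-2.94, 2.94]. Speed limits (rad/s): [2.57, 2.57, 3.14, 3.14, 3.14, 3.14, 3.14].

## Interface

Orientations are given as a rotation vector (axis times angle).
In Python, from plant import bot gives the robot as it stands. The module is installed in compiled form; this text tells all that it offers.
- The arm moves only by the shell command python3 -m crank 'ROWS' [FORCE]. ROWS is JSON, a list of rows, each a list of 5 numbers: the shift along the tool's x, y, z in m, then the turn about the tool's z in degrees, then the finger opening in m, from 0 to 0.094. A call has 1 to 20 rows; each row is the pose to reach, as a shift and turn from the pose measured when the call began, along the tool's axes at that moment; what a row does not reach only later rows make up. A row lasts 1/10 s, in which the tool goes at most 50 mm and 8.59 degrees, less where a joint would pass 70% of its speed; a pose out of reach is approached as far as the arm can. A call with a gripper value outside its range is refused whole. The fingers move at their own pace and stop on an object; FORCE is the grip in N (left out, the last holds). Time passes only in rows, so rows that repeat a pose let the fingers close. It gives the time, the measured TCP pose, the force and the opening at its end, in the units of the state.
- bot.read_state(): the state, without advancing time (a new reading comes with each control period).
- bot.capture(name): name is "side" or "top" or "wrist"; returns the picture (400x640x3 uint8, red, green, blue); there is no depth.
- bot.camera_info(name): a dict with "mtx" (3x3 intrinsics, pixels), "R" (3x3) and "t" (3): a world point X has camera coordinates R X + t; the wrist camera has in their place "tool_from_camera" (4x4, takes a point from camera to tool coordinates, whose origin is the TCP and whose axes are the flange's). Camera axes: x right, y down, z forward; pixel columns grow to the right and rows downward; lengths in m; the calibration is good to about 2 mm. A picture is of the moment at which its call begins: read the wrist's pose just before it. camera_info takes no time and is no camera call.
- bot.job_done(): hands the job in, once; it reports no verdict.
The state is a dict: "clock": time; "joint_positions": joint angles; "dq": joint speeds; "joint_torque": joint torques, N m; "eef_pos": TCP position; "eef_rot": TCP orientation; "ft_force": force on the tool from outside, world axes, zero at the start; "wrist_torque": the same for the moment, N m; "opening": finger opening in m.
Only numpy, scipy, OpenCV 4.12 (cv2) and the standard library are available. Lean on these libraries where they do the work, as an engineer would, in place of code of your own. Each camera call takes 0.05 s, during which the arm holds its last target. There are 200 camera calls.

## Working session

There is one attempt and no reset: what is moved stays moved. The work goes in short steps, Python scripts to look and compute and a shell command to move; the robot and the scene stay as the last step left them, time stands still between calls to the robot, and variables do not carry over. Pictures are saved under pics/ and viewed, about 8 in all and at most 12, crops included, and the job is handed in when it is done.

```bash
mkdir -p pics; cat > h.py <<'E'
import numpy as np,cv2
from scipy.spatial.transform import Rotation as Ro
from plant import bot
def snap(c,n):
    s=bot.read_state(); im=bot.capture(c); cv2.imwrite(f'pics/{n}.png',cv2.cvtColor(im,cv2.COLOR_RGB2BGR)); np.savez(f'pics/{n}.npz',p=s['eef_pos'],r=s['eef_rot']); return im
def cam(c,n=None):
    i=bot.camera_info(c);K=np.array(i['mtx'])
    if c!='wrist': R=np.array(i['R']);t=np.array(i['t']);return K,R,t
    d=np.load(f'pics/{n}.npz');T=np.eye(4);T[:3,:3]=Ro.from_rotvec(d['r']).as_matrix();T[:3,3]=d['p']
    W=T@np.array(i['tool_from_camera']);R=W[:3,:3].T;return K,R,-R@W[:3,3]
def ray(c,uv,n=None):
    K,R,t=cam(c,n);uv=np.atleast_2d(uv).astype(float)
    d=np.c_[uv,np.ones(len(uv))]@np.linalg.inv(K).T@R;return -R.T@t,d
def toz(c,uv,z,n=None):
    o,d=ray(c,uv,n);return o+d*((z-o[2])/d[:,2])[:,None]
def px(c,X,n=None):
    K,R,t=cam(c,n);p=(np.atleast_2d(X)@R.T+t)@K.T;return p[:,:2]/p[:,2:]
def totool(d):
    return Ro.from_rotvec(bot.read_state()['eef_rot']).as_matrix().T@np.array(d)
E
python3 - <<'E'
from h import *
a=snap('top','top0');b=snap('side','side0');snap('wrist','w0')
print(bot.read_state()['eef_rot'],bot.read_state()['eef_pos'],bot.read_state()['clock'])
for c in('top','side'):
    K,R,t=cam(c);print(c,-R.T@t,R.round(2).tolist(),K[0,0])
E
```

```text
[-3.05754902e+00 -7.15623093e-01  4.97066848e-04] [ 0.28829093 -0.58204306  0.22677495] 0.15
top [0.34201904 0.01645428 1.04560523] [[-0.07, -1.0, -0.0], [-0.98, 0.07, -0.21], [0.21, -0.01, -0.98]] 388.4587856456483
side [0.15947239 0.73642345 0.90207646] [[-0.87, -0.49, 0.01], [-0.36, 0.62, -0.7], [0.34, -0.61, -0.71]] 415.4935928125644
```

View pics/top0.png

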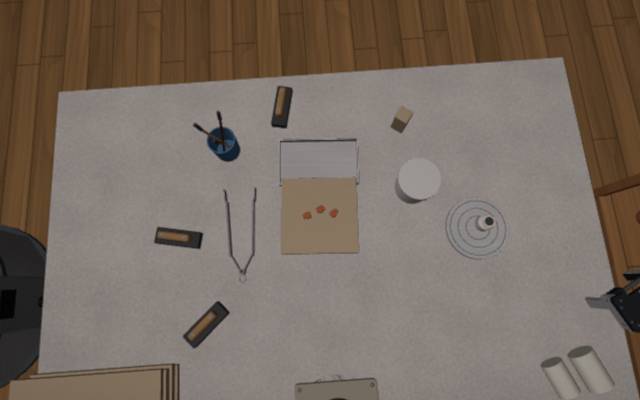

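View pics/side0.png

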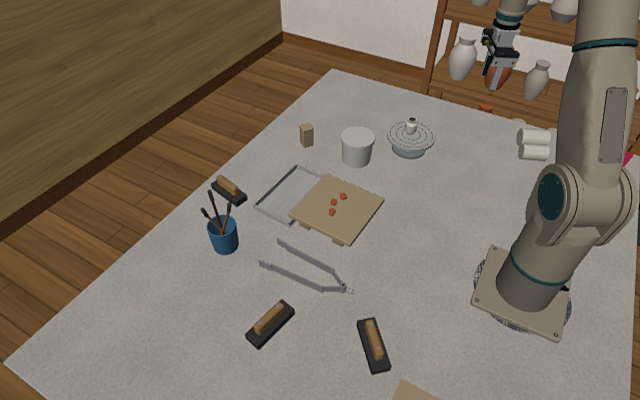

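The top view shows the shelf around (320,215), shards at (307,215), (321,209) and (334,213), the tray at (318,160), the tongs from (242,275) to tips at (240,190), the jar at (486,222) on the wheel at (476,228), the tub at (419,180), the cup at (223,143) and the post at (402,119). Three blocks could be the rub_block: (178,238), (206,325) and (282,106). I'll measure their y and axes next.

```bash
python3 - <<'E'
from h import *
im=cv2.imread('pics/top0.png');hsv=cv2.cvtColor(im,cv2.COLOR_BGR2HSV);g=im.max(2)
def rect(m,box):
    x0,y0,x1,y1=box;M=np.zeros(m.shape,np.uint8);M[y0:y1,x0:x1]=m[y0:y1,x0:x1]
    c=max(cv2.findContours(M,0,1)[0],key=cv2.contourArea);return cv2.boxPoints(cv2.minAreaRect(c)),c
def show(n,b,z):
    P=toz('top',b,z)[:,:2];e=[P[1]-P[0],P[2]-P[1]];l=[np.hypot(*v) for v in e];v=e[int(np.argmax(l))]
    print(n,'c',P.mean(0).round(4),'size',np.round(l,4),'long ang',np.degrees(np.arctan2(v[1],v[0])).round(1))
dark=(g<75).astype(np.uint8)
wood=((hsv[...,0]<25)&(hsv[...,1]>70)).astype(np.uint8)
for n,B in dict(A=(150,220,210,255),B=(175,295,235,352),C=(268,80,296,132)).items():
    show(n+' slab',rect(((g<75)|(wood>0)).astype(np.uint8),B)[0],.015);show(n+' handle',rect(wood,B)[0],.055)
sh=((hsv[...,0]>8)&(hsv[...,0]<25)&(hsv[...,1]>60)).astype(np.uint8)
b,_=rect(cv2.morphologyEx(sh,3,np.ones((9,9))),(270,170,370,265));show('shelf',b,.046);print(toz('top',b,.046).round(4))
red=(((hsv[...,0]<9)|(hsv[...,0]>172))&(hsv[...,1]>120)).astype(np.uint8)[:265]
n,_,s,ce=cv2.connectedComponentsWithStats(red);
for k in range(1,n):
    if s[k,4]>8 and 270<ce[k,0]<370:print('shard',ce[k],toz('top',ce[k],.053).round(4))
for n,p,z in(('hinge',(242,272),.013),('tipL',(225,190),.026),('tipR',(255,188),.026),('wheel',(476,228),.06),('jar top',(487,221),.112),('tub',(419,178),.095),('cup',(223,143),.1),('post',(403,117),.075),('tray near-left',(280,183),.022),('tray far left',(279,140),.022),('tray far r',(357,139),.022)):print(n,toz('top',p,z).round(3))
cv2.imwrite('pics/crop.png',np.hstack([cv2.resize(im[200:360,140:300],(480,480),interpolation=2),cv2.resize(im[170:275,425:530],(320,320),interpolation=2).repeat(1,0)[:320].copy() if 0 else cv2.copyMakeBorder(cv2.resize(im[175:270,435:530],(320,320),interpolation=2),0,160,0,0,0)]))
E
```

```text
A slab c [0.4875 0.3867] size [0.0429 0.1254] long ang -101.2
A handle c [0.4859 0.3833] size [0.0216 0.0898] long ang -101.2
B slab c [0.2609 0.3157] size [0.1217 0.0439] long ang -48.5
B handle c [0.2616 0.3134] size [0.087  0.0228] long ang -48.5
C slab c [0.8427 0.093 ] size [0.1259 0.0454] long ang -11.9
C handle c [0.8369 0.0928] size [0.0917 0.0249] long ang -11.6
shelf c [0.5162 0.0082] size [0.2025 0.1975] long ang -93.0
[[ 0.62    0.1042  0.046 ]
 [ 0.6095 -0.098   0.046 ]
 [ 0.4125 -0.0837  0.046 ]
 [ 0.4226  0.1104  0.046 ]]
shard [320.09090909 208.77272727] [[0.5303 0.005  0.053 ]]
shard [333.22222222 212.74074074] [[ 0.5174 -0.0282  0.053 ]]
shard [306.5 215.4] [[0.5154 0.0414 0.053 ]]
hinge [[0.385 0.22  0.013]]
tipL [[0.605 0.257 0.026]]
tipR [[0.605 0.176 0.026]]
wheel [[ 0.451 -0.388  0.06 ]]
jar top [[ 0.46  -0.396  0.112]]
tub [[ 0.583 -0.25   0.095]]
cup [[0.711 0.242 0.1  ]]
post [[ 0.759 -0.234  0.075]]
tray near-left [[0.615 0.108 0.022]]
tray far left [[0.739 0.105 0.022]]
tray far r [[ 0.726 -0.112  0.022]]
```

View pics/crop.png

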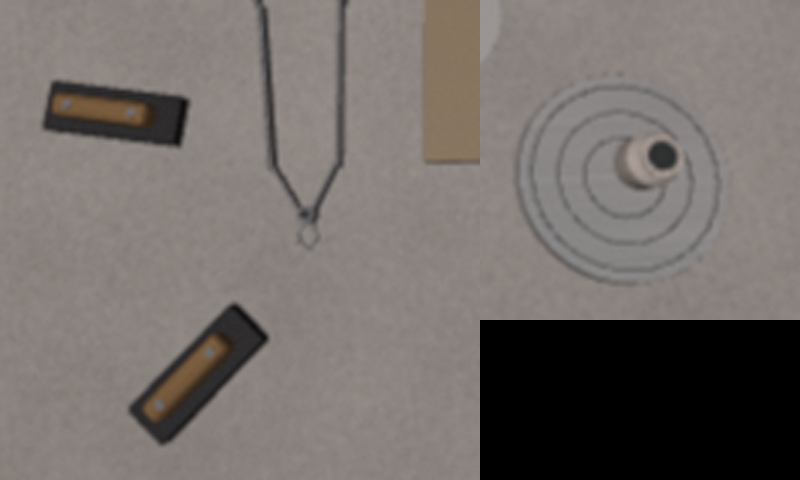

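Candidates by y: A (178,238) at y=0.385, B (206,325) at y=0.314 and C (282,106) at y=0.093. A is clearly farthest left, and the crop shows it as a dark slab with a wooden handle. One disagreement: A's long axis lies near the robot's y, while the text says roughly x. The explicit selector is "farthest left", so I take A. The jar is slightly off the wheel's axis.

```bash
python3 -m crank '[[0.42,-0.33,0,-52,0.07],[0.42,-0.33,0,-52,0.07],[0.42,-0.33,0,-52,0.07],[0.42,-0.33,0,-52,0.07],[0.42,-0.33,0,-52,0.07],[0.42,-0.33,0,-52,0.07],[0.42,-0.33,0,-52,0.07],[0.42,-0.33,0,-52,0.07],[0.42,-0.33,0,-52,0.07],[0.42,-0.33,0,-52,0.07],[0.606,-0.779,0,-52.5,0.07],[0.606,-0.779,0,-52.5,0.07],[0.606,-0.779,0,-52.5,0.07],[0.606,-0.779,0,-52.5,0.07],[0.606,-0.779,0,-52.5,0.07],[0.606,-0.779,0,-52.5,0.07],[0.606,-0.779,0,-52.5,0.07],[0.606,-0.779,0,-52.5,0.07],[0.606,-0.779,0,-52.5,0.07],[0.606,-0.779,0,-52.5,0.07]]'
python3 -m crank '[[0,0,0,0,0.07],[0,0,0,0,0.07]]'
python3 - <<'E'
from h import *
im=snap('wrist','w1');hsv=cv2.cvtColor(im,cv2.COLOR_RGB2HSV)
print(np.array(bot.camera_info('wrist')['tool_from_camera']).round(3).tolist())
m=((hsv[...,0]<25)&(hsv[...,1]>80)).astype(np.uint8)
for c in cv2.findContours(m,0,1)[0]:
    if cv2.contourArea(c)>300:
        b=cv2.boxPoints(cv2.minAreaRect(c));P=toz('wrist',b,.055,'w1')[:,:2];e=P[[1,2]]-P[[0,1]]
        print(b.mean(0),P.mean(0).round(4),np.linalg.norm(e,axis=1).round(4),np.degrees(np.arctan2(e[:,1],e[:,0])).round(1))
E
```

```text
clock: 2.15
eef_pos: [0.4858, 0.3704, 0.2277]
eef_rot: [-2.426, -1.994, 0.0]
ft_force: [0.7, -0.7, -0.1]
opening: 0.0702
clock: 2.35
eef_pos: [0.4847, 0.3718, 0.227]
eef_rot: [-2.423, -1.998, 0.002]
ft_force: [0.1, -1.0, 0.1]
opening: 0.0703
[[0.0, -0.968, -0.25, 0.072], [1.0, 0.0, -0.001, 0.001], [0.001, -0.25, 0.968, -0.156], [0.0, 0.0, 0.0, 1.0]]
[411.5724  362.41696] [0.5584 0.1139] [0.0384 0.4534] [ 74.8 -11.4]
[461.88464 311.07693] [0.6299 0.1787] [0.0312 0.0934] [ -2.8 -87.5]
[178.06003 310.08   ] [0.277  0.2479] [0.0934 0.0344] [ 64.6 -20.1]
[577.0744  258.69595] [0.7712 0.2261] [0.0409 0.0978] [ 81.2 -20.2]
[150.64539 254.73969] [0.2688 0.328 ] [0.0352 0.072 ] [ 42.  -47.6]
[321.5 169. ] [0.4897 0.3903] [0.0184 0.0809] [ -11.  -100.5]
[  9.892757 170.84717 ] [0.1473 0.4524] [0.0489 0.1298] [  9.7 -90. ]
[ 28.688871 103.53911 ] [0.199  0.5107] [0.0335 0.2028] [  7.  -90.1]
```

View pics/w1.png

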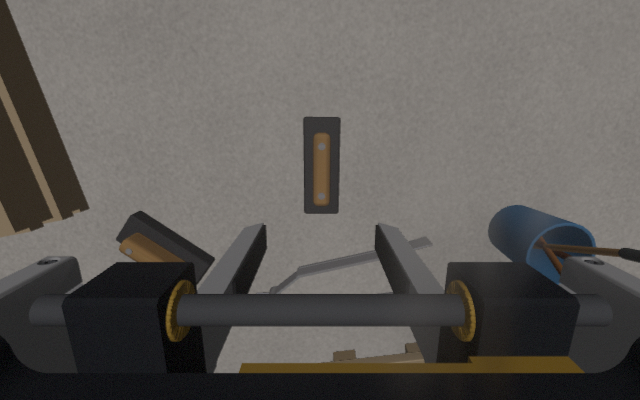

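The wrist view shows the block at (321,165), unobstructed, with its handle across the jaws. B sits at lower left, the tongs are behind the fingers and the cup is at right.

```bash
python3 -m crank '[[0.017,0.001,0.04,0,0.06],[0.017,0.001,0.08,0,0.06],[0.017,0.001,0.12,0,0.06],[0.017,0.001,0.15,0,0.06],[0.017,0.001,0.168,0,0.06],[0.017,0.001,0.178,0,0.06],[0.017,0.001,0.178,0,0.06],[0.017,0.001,0.178,0,0.015],[0.017,0.001,0.178,0,0.015],[0.017,0.001,0.178,0,0.015],[0.017,0.001,0.178,0,0.015],[0.017,0.001,0.178,0,0.015],[0.017,0.001,0.178,0,0.015]]' 40
```

```text
clock: 3.7
eef_pos: [0.4893, 0.3862, 0.0493]
eef_rot: [-2.426, -1.995, 0.003]
ft_force: [-0.9, -0.2, 1.5]
opening: 0.0197
```

```bash
python3 -m crank '[[0,0,-0.05,0,0.015],[0,0,-0.09,0,0.015],[-0.04,0.005,-0.1,0,0.015],[-0.09,0.01,-0.1,-2,0.015],[-0.135,0.015,-0.1,-4,0.015],[-0.18,0.02,-0.1,-6,0.015],[-0.225,0.03,-0.1,-8,0.015],[-0.27,0.035,-0.1,-8,0.015],[-0.31,0.042,-0.1,-8,0.015],[-0.35,0.047,-0.1,-8,0.015],[-0.374,0.049,-0.1,-8,0.015],[-0.374,0.049,-0.09,-8,0.015],[-0.374,0.049,-0.07,-8,0.015],[-0.374,0.049,-0.06,-8,0.015],[-0.374,0.049,-0.06,-8,0.015]]'
python3 - <<'E'
from h import *
a=snap('side','side1');b=snap('top','top1')
f=lambda i,x,y:cv2.resize(cv2.cvtColor(i[y:y+130,x:x+130],4),(400,400),interpolation=2)
cv2.imwrite('pics/c1.png',np.hstack([f(a,270,150),f(b,255,130)]))
E
```

```text
clock: 5.2
eef_pos: [0.4641, 0.0106, 0.1083]
eef_rot: [-2.277, -2.16, 0.007]
ft_force: [-0.2, 1.1, -2.7]
opening: 0.0198
```

View pics/c1.png

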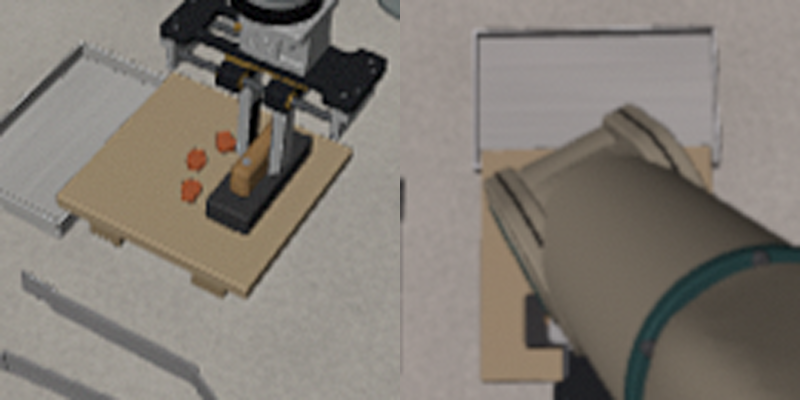

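The side crop shows the block held above the shelf behind the shards, at crop (192,188), (196,158) and (226,142), with its length spanning all three. Now I lower it to the shelf.

```bash
python3 -m crank '[[0,0,0.006,0,0.015],[0,0,0.01,0,0.015],[0,0,0.0115,0,0.015],[0,0,0.0115,0,0.015]]'; python3 -m crank '[[0,0,0.001,0,0.015],[0,0,0.001,0,0.015]]'
```

```text
clock: 5.7
eef_pos: [0.4651, 0.0107, 0.098]
eef_rot: [-2.279, -2.161, 0.004]
ft_force: [-0.1, -0.0, -3.1]
opening: 0.0198
clock: 5.9
eef_pos: [0.4652, 0.0106, 0.097]
eef_rot: [-2.279, -2.161, 0.003]
ft_force: [0.6, -0.9, -3.4]
opening: 0.0196
```

```bash
python3 -m crank '[[0,0,0.001,0,0.015],[0,0,0.001,0,0.015]]'; python3 -m crank '[[0,0,0.001,0,0.015],[0,0,0.001,0,0.015]]'
```

```text
clock: 6.1
eef_pos: [0.4651, 0.0106, 0.0959]
eef_rot: [-2.279, -2.161, 0.004]
ft_force: [-0.3, -0.6, -3.1]
opening: 0.0196
clock: 6.3
eef_pos: [0.4652, 0.0106, 0.0953]
eef_rot: [-2.279, -2.161, 0.003]
ft_force: [-0.5, -0.4, 1.9]
opening: 0.0196
```

```bash
python3 -m crank '[[0,0.01,-0.0005,0,0.015],[0,0.02,-0.0005,0,0.015],[0,0.032,-0.0005,0,0.015],[0,0.044,-0.0005,0,0.015],[0,0.056,-0.0005,0,0.015],[0,0.068,-0.0005,0,0.015],[0,0.08,-0.0005,0,0.015],[0,0.092,-0.0005,0,0.015],[0,0.104,-0.0005,0,0.015],[0,0.114,-0.0005,0,0.015],[0,0.124,-0.0005,0,0.015],[0,0.132,-0.0005,0,0.015],[0,0.14,-0.0005,0,0.015],[0,0.147,-0.0005,0,0.015],[0,0.152,-0.0005,0,0.015],[0,0.152,-0.0005,0,0.015],[0,0.152,-0.0005,0,0.015]]'
python3 - <<'E'
from h import *
a=snap('side','side2')
cv2.imwrite('pics/c2.png',cv2.resize(cv2.cvtColor(a[130:260,240:400],4),(640,520),interpolation=2))
E
```

```text
clock: 8.0
eef_pos: [0.617, 0.0025, 0.0954]
eef_rot: [-2.279, -2.161, 0.003]
ft_force: [-0.0, -0.1, -2.8]
opening: 0.0196
```

View pics/c2.png

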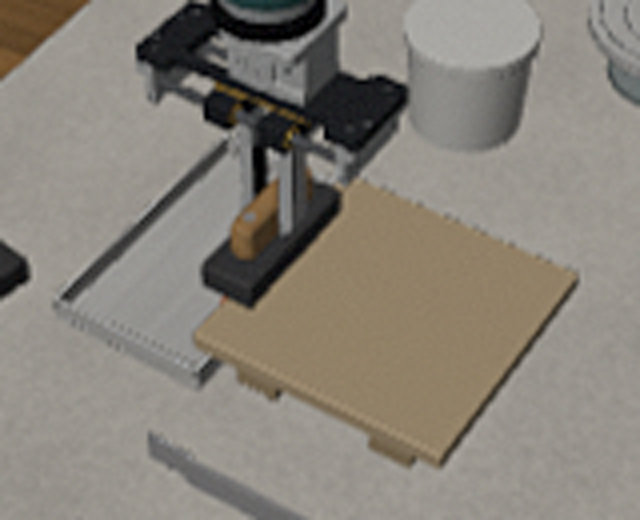

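The shelf is clear and the shards have gone over under the block. Next I lift straight up, back off, and return the block to its old place.

```bash
python3 -m crank '[[0,0,-0.03,0,0.015],[0,-0.02,-0.05,0,0.015],[0,-0.06,-0.06,0,0.015],[0.02,-0.1,-0.06,0,0.015],[0.06,-0.13,-0.06,0,0.015],[0.11,-0.148,-0.06,0,0.015],[0.155,-0.148,-0.06,0,0.015],[0.2,-0.148,-0.06,0,0.015],[0.245,-0.148,-0.06,0,0.015],[0.29,-0.148,-0.05,0,0.015],[0.33,-0.148,-0.03,0,0.015],[0.365,-0.148,-0.01,0,0.015],[0.376,-0.148,0.01,0,0.015],[0.376,-0.148,0.03,0,0.015],[0.376,-0.148,0.04,0,0.015],[0.376,-0.148,0.0445,0,0.015],[0.376,-0.148,0.0455,0,0.015],[0.376,-0.148,0.0455,0,0.015]]'
```

```text
clock: 9.85
eef_pos: [0.4893, 0.3857, 0.0507]
eef_rot: [-2.28, -2.16, 0.002]
ft_force: [0.2, 0.5, -3.3]
opening: 0.0197
```

```bash
python3 -m crank '[[0,0,0.0015,0,0.015],[0,0,0.0015,0,0.015],[0,0,0.0015,0,0.07],[0,0,0.0015,0,0.07],[0,0,0.0015,0,0.07],[0,0,-0.03,0,0.07],[0,0,-0.08,0,0.094],[-0.02,0,-0.125,8,0.094],[-0.06,0,-0.165,16,0.094],[-0.1,0.005,-0.175,24,0.094],[-0.14,0.01,-0.177,32,0.094],[-0.168,0.01,-0.177,40,0.094],[-0.168,0.01,-0.177,48,0.094],[-0.168,0.01,-0.177,56,0.094],[-0.168,0.01,-0.177,64,0.094],[-0.168,0.01,-0.177,72,0.094],[-0.168,0.01,-0.177,80,0.094],[-0.168,0.01,-0.177,87,0.094],[-0.168,0.01,-0.177,87,0.094],[-0.168,0.01,-0.177,87,0.094]]'
python3 - <<'E'
from h import *
w=snap('wrist','w2');t=snap('top','top2');s=bot.read_state();print(np.round(s['joint_positions'],2))
f=lambda i,x,y,w,h,s:cv2.resize(cv2.cvtColor(i[y:y+h,x:x+w],4),(int(w*s),int(h*s)),interpolation=2)
cv2.imwrite('pics/c3.png',np.vstack([f(w,0,0,640,400,.75*1),f(t,150,120,240,145,2)]))
E
```

```text
clock: 11.85
eef_pos: [0.4905, 0.2177, 0.2279]
eef_rot: [-3.142, -0.003, 0.002]
ft_force: [-0.6, 0.0, -0.6]
opening: 0.0941
[-0.52  0.47  0.08  1.83 -0.05  0.84 -1.99]
```

View pics/c3.png

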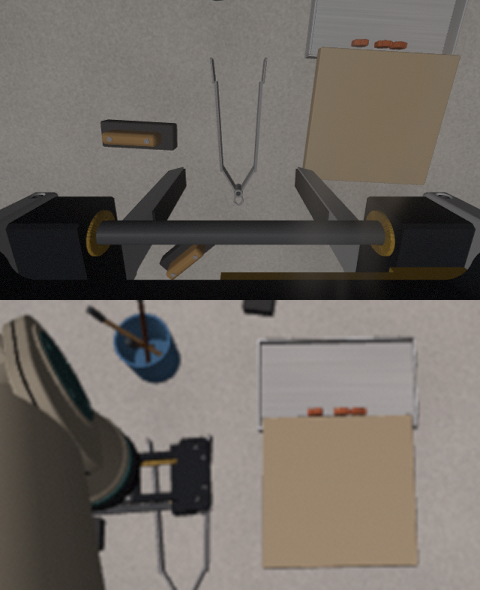

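The block stands on the table again at crop (140,135). All three shards lie in the tray just beyond the shelf edge, at crop (360–400,43). The tongs are clear, with tips at crop (211,58) and (266,58) and the hinge at (238,187).

```bash
python3 - <<'E'
from h import *
w=cv2.imread('pics/w2.png');g=cv2.cvtColor(w,6)
bg=cv2.medianBlur(g,41);m=(np.abs(g.astype(int)-bg)>14)
# per row: first/last dark column in tongs window
L=[];Rr=[]
for v in range(75,240,5):
    c=np.where(m[v,265:372])[0]+265
    if len(c)>1: a,b=toz('wrist',[[c[0],v],[c[-1],v]],.024,'w2'); print(v,c[0],c[-1],a[:2].round(4),b[:2].round(4),'mid',((a+b)/2)[:2].round(4),'w',round(abs(a[1]-b[1]),4))
print('hinge',toz('wrist',[[317,248]],.026,'w2').round(4))
E
```

```text
80 280 355 [0.6077 0.2637] [0.6079 0.1785] mid [0.6078 0.2211] w 0.0852
85 281 355 [0.6023 0.2627] [0.6025 0.1784] mid [0.6024 0.2205] w 0.0844
90 282 354 [0.597  0.2618] [0.5971 0.1793] mid [0.597  0.2205] w 0.0824
95 283 353 [0.5915 0.2608] [0.5917 0.1803] mid [0.5916 0.2205] w 0.0804
100 282 353 [0.5861 0.2621] [0.5862 0.1802] mid [0.5861 0.2211] w 0.0819
105 284 353 [0.5805 0.2599] [0.5807 0.18  ] mid [0.5806 0.22  ] w 0.0799
110 283 352 [0.575  0.2612] [0.5752 0.181 ] mid [0.5751 0.2211] w 0.0803
115 286 349 [0.5694 0.2579] [0.5696 0.1843] mid [0.5695 0.2211] w 0.0736
120 286 349 [0.5637 0.2581] [0.5639 0.1842] mid [0.5638 0.2211] w 0.0739
125 286 348 [0.558  0.2582] [0.5582 0.1852] mid [0.5581 0.2217] w 0.073
130 287 348 [0.5523 0.2572] [0.5525 0.1851] mid [0.5524 0.2211] w 0.0721
135 287 348 [0.5465 0.2573] [0.5467 0.1849] mid [0.5466 0.2211] w 0.0724
140 288 347 [0.5407 0.2563] [0.5408 0.186 ] mid [0.5407 0.2211] w 0.0703
145 288 347 [0.5348 0.2564] [0.5349 0.1858] mid [0.5349 0.2211] w 0.0706
150 289 347 [0.5288 0.2554] [0.529  0.1857] mid [0.5289 0.2205] w 0.0697
155 289 34
[... 557 characters left out ...]
0.2211] w 0.0659
195 291 343 [0.4731 0.2542] [0.4732 0.1893] mid [0.4732 0.2218] w 0.065
200 292 343 [0.4666 0.2531] [0.4668 0.1891] mid [0.4667 0.2211] w 0.064
205 292 343 [0.4601 0.2533] [0.4602 0.189 ] mid [0.4602 0.2211] w 0.0643
210 292 342 [0.4535 0.2534] [0.4536 0.1901] mid [0.4536 0.2218] w 0.0633
215 293 342 [0.4469 0.2523] [0.447 0.19 ] mid [0.4469 0.2211] w 0.0623
220 293 342 [0.4402 0.2524] [0.4403 0.1899] mid [0.4403 0.2211] w 0.0626
225 294 341 [0.4334 0.2513] [0.4336 0.191 ] mid [0.4335 0.2211] w 0.0603
230 298 337 [0.4266 0.2463] [0.4267 0.196 ] mid [0.4267 0.2211] w 0.0502
235 301 334 [0.4198 0.2425] [0.4198 0.1998] mid [0.4198 0.2211] w 0.0427
hinge [[0.4025 0.2218 0.026 ]]
```

```bash
python3 -m crank '[[0.001,-0.003,0.05,0,0.094],[0.001,-0.003,0.1,0,0.094],[0.001,-0.003,0.14,0,0.094],[0.001,-0.003,0.175,0,0.094],[0.001,-0.003,0.195,0,0.094],[0.001,-0.003,0.203,0,0.094],[0.001,-0.003,0.203,0,0.094],[0.001,-0.003,0.203,0,0.08],[0.001,-0.003,0.203,0,0.07],[0.001,-0.003,0.203,0,0.065],[0.001,-0.003,0.203,0,0.06],[0.001,-0.003,0.203,0,0.06],[0.001,-0.003,0.203,0,0.06],[0.001,-0.003,0.203,0,0.06]]' 40
```

```text
clock: 13.35
eef_pos: [0.492, 0.2212, 0.0256]
eef_rot: [-3.14, -0.002, -0.001]
ft_force: [-0.0, -0.1, 6.0]
opening: 0.0603
```

```bash
python3 -m crank '[[0,0,-0.01,0,0.06],[0,0,-0.03,0,0.06],[0,0,-0.06,0,0.06],[0,0,-0.1,0,0.06],[0,0,-0.14,0,0.06],[0,0.02,-0.175,0,0.06],[0,0.05,-0.185,0,0.06],[-0.01,0.09,-0.185,4,0.06],[-0.02,0.13,-0.185,8,0.06],[-0.03,0.17,-0.185,12,0.06],[-0.04,0.21,-0.185,16,0.06],[-0.05,0.25,-0.185,20,0.06],[-0.06,0.29,-0.185,24,0.06],[-0.07,0.33,-0.185,28,0.06],[-0.08,0.37,-0.185,32,0.06],[-0.09,0.41,-0.185,36,0.06],[-0.1,0.45,-0.185,40,0.06],[-0.108,0.49,-0.185,40,0.06],[-0.108,0.53,-0.185,40,0.06],[-0.108,0.552,-0.185,40,0.06]]'
python3 -m crank '[[0,0,0,0,0.06],[0,0,0,0,0.06],[0,0,0,0,0.06]]'
python3 - <<'E'
from h import *
w=snap('wrist','w3');snap('top','top3');snap('side','side3')
E
```

```text
clock: 15.35
eef_pos: [0.3835, -0.3346, 0.2104]
eef_rot: [2.951, -1.078, 0.001]
ft_force: [0.0, -1.2, -0.9]
opening: 0.0601
clock: 15.65
eef_pos: [0.3834, -0.3327, 0.2104]
eef_rot: [-2.95, 1.076, 0.001]
ft_force: [0.4, -0.2, -1.0]
opening: 0.0602
```

View pics/w3.png

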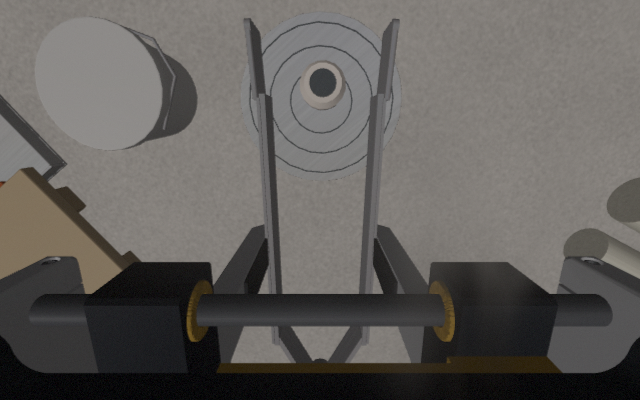

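The wrist view shows the tongs held straight, with tips ending at (247,20) and (397,20). The jar is between and below them, with its rim at (323,82).

```bash
python3 - <<'E'
from h import *
d=np.load('pics/w3.npz');M=Ro.from_rotvec(d['r']).as_matrix()
tl=lambda X:((X-d['p'])@M).round(4)
z=.2104-.0256+.026
print('tips end',tl(toz('wrist',[[247,20],[397,20]],z,'w3')))
print('tip plate rear top',tl(toz('wrist',[[259,95],[383,95]],z,'w3')))
w=cv2.cvtColor(cv2.imread('pics/w3.png'),cv2.COLOR_BGR2HSV)
# dark mouth
m=(w[...,2]<75).astype(np.uint8);n,_,s,c=cv2.connectedComponentsWithStats(m)
for k in range(1,n):
    if 300<c[k,0]<345 and 55<c[k,1]<110: print('mouth',c[k],s[k]);P=toz('wrist',c[k],.110,'w3');print(P.round(4),tl(P))
# whole jar outline
m=((w[...,0]<25)&(w[...,1]>18)&(w[...,2]>110)).astype(np.uint8)
for c in cv2.findContours(m,0,1)[0]:
    if cv2.contourArea(c)>200: print(cv2.minEnclosingCircle(c),cv2.boundingRect(c))
print('wheel c px expected',px('wrist',[[.451,-.388,.06]],'w3'))
# top cam jar mouth
t=cv2.cvtColor(cv2.imread('pics/top0.png'),cv2.COLOR_BGR2HSV);m=(t[...,2]<75).astype(np.uint8);n,_,s,c=cv2.connectedComponentsWithStats(m)
for k in range(1,n):
    if 478<c[k,0]<496 and 212<c[k,1]<232: print('top mouth',c[k],s[k,4],toz('top',c[k],.110).round(4))
print('wheel in w3',toz('wrist',[[321,95]],.06,'w3').round(4))
E
```

```text
tips end [[ 0.1181 -0.0348 -0.0005]
 [ 0.1181  0.0355 -0.0006]]
tip plate rear top [[ 0.0848 -0.0309 -0.0005]
 [ 0.0848  0.0307 -0.0005]]
mouth [322.33450704  82.14612676] [310  69  26  28 568]
[[ 0.4612 -0.3998  0.11  ]] [[0.1028 0.0013 0.1003]]
((623.5526123046875, 261.3947448730469), 22.679523468017578) (601, 244, 39, 35)
((57.43333435058594, 230.5), 74.5308837890625) (0, 169, 121, 125)
((321.5, 84.60638427734375), 24.03156280517578) (300, 61, 42, 48)
wheel c px expected [[319.47813639 105.21774511]]
top mouth [488.85416667 220.64583333] 48 [[ 0.4606 -0.4013  0.11  ]]
top mouth [482. 230.] 1 [[ 0.4392 -0.3811  0.11  ]]
wheel in w3 [[ 0.4574 -0.3953  0.06  ]]
```

```bash
python3 -m crank '[[0.0025,0.001,0.02,0,0.06],[0.0025,0.001,0.05,0,0.06],[0.0025,0.001,0.075,0,0.06],[0.0025,0.001,0.095,0,0.06],[0.0025,0.001,0.108,0,0.06],[0.0025,0.001,0.114,0,0.06],[0.0025,0.001,0.114,0,0.06],[0.0025,0.001,0.114,0,0.06]]'
python3 - <<'E'
from h import *
w=snap('wrist','w4');s=snap('side','side4')
cv2.imwrite('pics/c4.png',np.vstack([cv2.cvtColor(w[:290],4),cv2.resize(cv2.cvtColor(s[90:190,340:540],4),(600,300),interpolation=2)[:, :].copy() if 0 else cv2.copyMakeBorder(cv2.resize(cv2.cvtColor(s[90:190,340:540],4),(600,300),interpolation=2),0,0,0,40,0)]))
E
```

```text
clock: 16.6
eef_pos: [0.3856, -0.3354, 0.097]
eef_rot: [-2.952, 1.074, -0.002]
ft_force: [0.6, 0.1, -0.4]
opening: 0.06
```

View pics/c4.png

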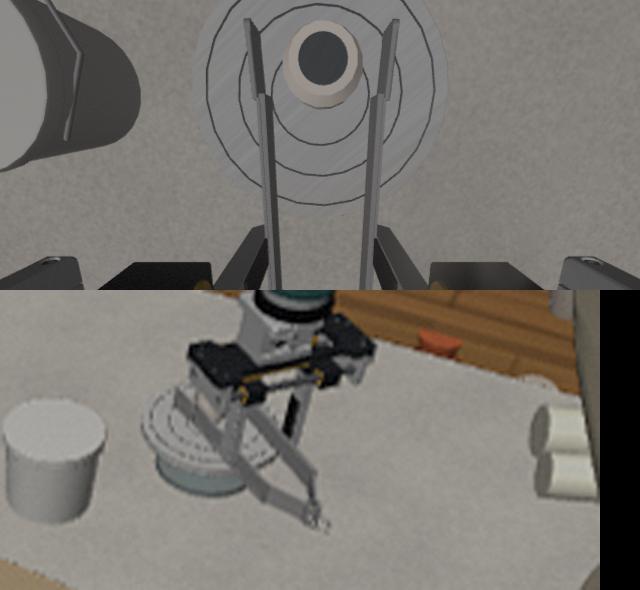

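The jar is centred between the open tips, with its mouth at (322,58) and tips at (250,60) and (390,60). The tongs are clear of the wheel and the tub. Closing now.

```bash
python3 -m crank '[[0,0,0,0,0.057],[0,0,0,0,0.054],[0,0,0,0,0.051],[0,0,0,0,0.049],[0,0,0,0,0.047],[0,0,0,0,0.044],[0,0,0,0,0.04],[0,0,0,0,0.04],[0,0,0,0,0.04],[0,0,0,0,0.04],[0,0,0,0,0.04]]' 35
python3 -m crank '[[0,0,-0.005,0,0.04],[0,0,-0.015,0,0.04],[0,0,-0.03,0,0.04],[0,0,-0.045,0,0.04],[0,0,-0.06,0,0.04],[0,0,-0.07,0,0.04],[0,0,-0.07,0,0.04],[0,0,-0.07,0,0.04]]'
python3 - <<'E'
from h import *
w=snap('wrist','w5');s=snap('side','side5')
cv2.imwrite('pics/c5.png',np.vstack([cv2.cvtColor(w[:290],4),cv2.copyMakeBorder(cv2.resize(cv2.cvtColor(s[70:170,340:540],4),(600,300),interpolation=2),0,0,0,40,0)]))
E
```

```text
clock: 17.8
eef_pos: [0.3857, -0.3357, 0.0973]
eef_rot: [-2.952, 1.075, -0.003]
ft_force: [-0.6, 0.1, -2.2]
opening: 0.0467
clock: 18.6
eef_pos: [0.3855, -0.3355, 0.1674]
eef_rot: [-2.952, 1.074, -0.003]
ft_force: [0.1, 0.7, -1.8]
opening: 0.0465
```

View pics/c5.png

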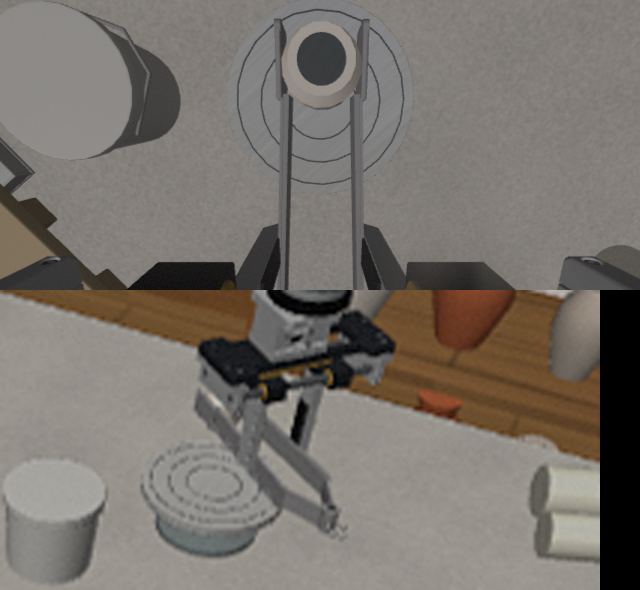

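The jar is clamped at (321,58) between the flat tips, upright and lifted off the wheel (opening 46.5 mm against 47 expected). Now I carry it gently over the shelf.

```bash
python3 -m crank '[[-0.004,-0.006,-0.005,0,0.04],[-0.012,-0.018,-0.01,0,0.04],[-0.024,-0.037,-0.01,-1,0.04],[-0.037,-0.058,-0.01,-2,0.04],[-0.051,-0.079,-0.01,-3,0.04],[-0.065,-0.101,-0.01,-4,0.04],[-0.079,-0.123,-0.01,-5,0.04],[-0.093,-0.145,-0.01,-6,0.04],[-0.107,-0.167,-0.01,-7,0.04],[-0.121,-0.188,-0.01,-8,0.04],[-0.135,-0.21,-0.01,-9,0.04],[-0.149,-0.232,-0.01,-10,0.04],[-0.163,-0.254,-0.01,-10,0.04],[-0.177,-0.276,-0.01,-10,0.04],[-0.19,-0.296,-0.01,-10,0.04],[-0.201,-0.313,-0.01,-10,0.04],[-0.209,-0.325,-0.01,-10,0.04],[-0.213,-0.332,-0.01,-10,0.04],[-0.215,-0.335,-0.01,-10,0.04],[-0.215,-0.335,-0.01,-10,0.04]]'
python3 -m crank '[[0,0,0,0,0.04],[0,0,0,0,0.04],[0,0,0,0,0.04],[0,0,0,0,0.04],[0,0,0,0,0.04],[0,0,0,0,0.04]]'
python3 - <<'E'
from h import *
w=snap('wrist','w6');s=snap('side','side6')
cv2.imwrite('pics/c6.png',np.vstack([cv2.cvtColor(w[:260],4),cv2.copyMakeBorder(cv2.resize(cv2.cvtColor(s[110:270,220:520],4),(600,320),interpolation=2),0,0,0,40,0)]))
E
```

```text
clock: 20.7
eef_pos: [0.4357, 0.0596, 0.1768]
eef_rot: [-3.034, 0.813, -0.001]
ft_force: [0.2, 0.3, -2.0]
opening: 0.0462
clock: 21.3
eef_pos: [0.4357, 0.0595, 0.1768]
eef_rot: [-3.034, 0.813, -0.001]
ft_force: [-0.2, 0.6, -1.9]
opening: 0.0464
```

View pics/c6.png

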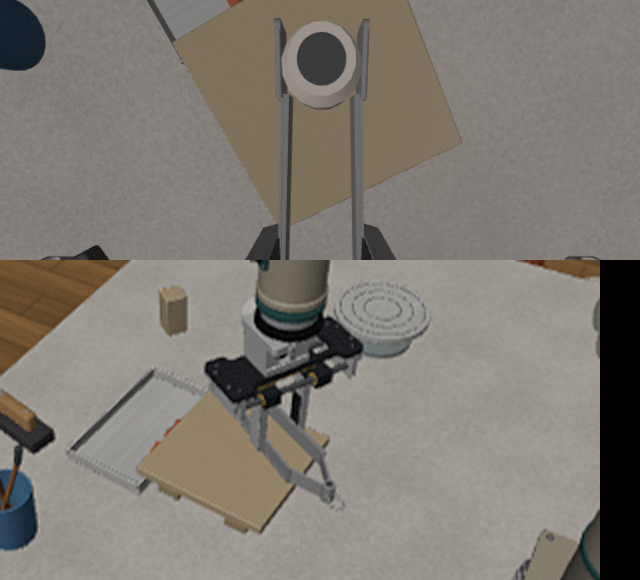

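The jar is steady at the same pixel (321,58) in the tongs, over the shelf and about 9 cm above it. The shards are in the tray, and the block and bystanders stand in place.

```bash
python3 -c "
from plant import bot
print(bot.job_done())"
```

```text
the job is handed in; nothing more can be done
None
```

I pushed the three shards off the shelf's far edge into the tray with the leftmost block and set the block back at its old place on the table. I then picked up the tongs, closed them on the jar and handed in at about 21 s, still holding it over the shelf.

**Last checks**
- **Jar:** it sits between the tips at the same wrist-image pixel as when it was lifted, so it has not slipped. The opening is 46.4 mm (47 expected) and the force is steady at about 2 N. Its foot is about 9 cm above the shelf, worked out from the arm's pose rather than measured in an image.
- **Shelf and tray:** the shelf is clear and the shards are in the tray. In the last pictures they were only partly visible. The wrist and top views taken after the push showed all three.
- **Bystanders:** the kiln post and brush cup look undisturbed in the last side view. The glaze tub is hidden by the arm there. It was last seen in place at the jar lift, and the carry passed above its height.

**What disagreed**
- **Choice of block:** the one farthest to the robot's left starts with its long axis near the robot's y, while the description says roughly x. I went by the "farthest left" rule.
- **Camera readings:** the wrist and top cameras differed by 4–7 mm on the block's position. The grasp still closed at the handle's 20 mm.
- **Tongs grip:** a 6 N upward force showed while gripping the tongs on the table and was gone once they were lifted.

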